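# Tea for one: hang the infuser over the mug, find the fullest tea tin by its weight

### The job

Get the tea corner ready: first hang the infuser basket by its wire bow on the hook of the brew stand, so that it hangs free over the mug, and let go of it. Then heft all three identical closed tea tins in turn, setting each back upright where it stood before trying the next, to find the fullest (heaviest), and finish while holding that one up, upright and still, about 20 cm above the worktop, the other two standing in their places. Leave the mug and the other things as they are.

Things in the scene. Friction and masses are not known exactly. Their poses are not given: they have to be found in the camera images.
- infuser: tea infuser, loose: perforated steel cup, 52 mm in diameter and 52 mm tall, a 4 mm wire bow over its mouth, an upright beech grip on the bow; 132 mm tall in all, 0.12 kg. Origin: centre of its underside, z up. The bow lies in its y-z plane, so a hook passes through along its x axis (either way). Opening: 48 mm wide, from the rim (z = 53 mm) to the round crown's underside (z = 92 mm)
- infuser_eye (a point): underside of the bow's crown, 92 mm above the infuser's underside: the point that rests on the hook's saddle when it hangs. Axes as the infuser's
- infuser_grip (a point): centre of the beech grip, 115 mm above the infuser's underside: a square bar 16 x 16 mm with rounded edges, from z = 98 to 132 mm, faces square to the infuser's x and y axes; can be pinched from above on either pair of faces
- brew_stand: brew stand, heavy, does not shift: weighted beech base plate 160 x 120 x 10 mm; an 8 mm steel rod rises 62 mm behind its centre (+x) and bends into a level arm along the stand's -x, roughly towards the robot, ending in an upturned tip with a ball. Origin: centre of the underside; z up. The mug stands on the base under the hook
- hook_saddle (a point): upper side of the arm at its lowest point, 211 mm above the worktop, where the bow comes to rest. Axes as the stand's: the upturned tip is 30 mm towards -x, its top 13 mm higher than this point; the post is 77 mm towards +x, at most 5 mm higher than this point. The bow stays anywhere between tip and post
- tin_a: one of three closed tea tins that look alike: upright cylinder 62 mm in diameter, 92 mm tall, teal, cream band, tight slip-on lid as wide as the body (stays on; grip lid or body). Origin: centre of the underside, z up. Any of them may be the heaviest, at any of the places: each weighs 0.1 to 0.75 kg, the heaviest at least 0.2 kg more than either other; the contents lie low inside
- tin_b: one of three closed tea tins that look alike: upright cylinder 62 mm in diameter, 92 mm tall, teal, cream band, tight slip-on lid as wide as the body (stays on; grip lid or body). Origin: centre of the underside, z up. Any of them may be the heaviest, at any of the places: each weighs 0.1 to 0.75 kg, the heaviest at least 0.2 kg more than either other; the contents lie low inside
- tin_c: one of three closed tea tins that look alike: upright cylinder 62 mm in diameter, 92 mm tall, teal, cream band, tight slip-on lid as wide as the body (stays on; grip lid or body). Origin: centre of the underside, z up. Any of them may be the heaviest, at any of the places: each weighs 0.1 to 0.75 kg, the heaviest at least 0.2 kg more than either other; the contents lie low inside
- mug: green mug, 86 mm in diameter at the rim, 96 mm tall, standing on the stand's base (its rim 106 mm above the worktop, about 13 mm under the hanging infuser); leave it. Origin: under the middle of its 118 mm length, handle towards its -y
- tea_carton: red tea carton, 54 x 49 x 124 mm, upright; leave it. Origin: centre of the underside
- timer: white round kitchen timer with a red grip, 67 mm in diameter, 40 mm tall; leave it. Origin: centre of the underside
- lemon: a lemon, 83 x 58 x 58 mm; leave it. Origin: centre of the underside
- teaspoon: teaspoon with a blue-grey handle, 138 x 27 x 13 mm, lying flat; leave it. Origin: under its middle, its length along x
There are look-alikes about, which are no part of the job. Leave any blue or orange look-alike of the tin_c alone.

How it is judged:
By the outcome, as a careful person would: the job done as asked, in the order asked, and still so for the second after the job is handed in, while the arm keeps its last pose, push and grip.
It also fails if it takes over 72 s, if anything falls off the work surface, if the arm or the gripper's body presses on something with over 40 N, if the wrist force passes 120 N, or if a joint passes its speed limit or range.

### The arm

A 6-joint arm with a two-finger parallel gripper is mounted at the origin on a cart in front of the work surface, level with it; the furniture and walls round the work are solid. World frame = base frame: x ahead of the robot, y to its left, z up, the work surface at z = 0. Lengths are in m, angles in rad, forces in N, time in s.
With the tool pointing down it reaches from about 0.375 to 0.975 m from the base axis. Payload 3.8 kg.
Tool frame: the origin (TCP) lies midway between the tips of the shut fingers; the grasp point (between the pads) lies 19 mm behind it; z points along the fingers, y is the line along which they close (so a half turn about z gives the same grasp; the last joint's range is limited). The gripper opens to 85 mm and grips with 20 to 120 N. Pads are 22 mm wide; open, the fingers measure 114 mm over their backs; the gripper's body (76 mm by 85 mm) begins 54 mm behind the grasp point. The pads swing forward as they close: fully open they stand 13 mm farther back than shut.
Start: joints at [-1.308, 0.264, 1.604, -0, 1.274, -0.037], TCP at [0.199, -0.645, 0.21] pointing down, gripper open.
Joint ranges: [-2.63, 2.63], [-0.94, 2.18], [0.31, 2.57], [-1.31, 4.45], [0, 2.66], [-2.55, 2.55]. Speed limits (rad/s): [2.57, 2.57, 3.14, 3.14, 3.14, 3.14].

### API

Orientations are given as a rotation vector (axis times angle).
In Python, from workcell import bot, read_camera, camera_info, ticket gives the robot as it stands.
- The arm moves only by the tool servo_tool, never from a script. Its argument "targets" is a list of rows, each an object of numbers: "hand": the closure, from -1 (fully open) to 1 (shut); "x", "y", "z": the shift along the tool's x, y, z as a fraction of full scale; "roll": the turn about the tool's z as a fraction of full scale. In form: [{"hand": .., "x": .., "y": .., "z": .., "roll": ..}, ...]. A call has 1 to 10 rows; each row is the pose to reach, as a shift and turn from the pose commanded when the call began, along the tool's axes at that moment, turning the shorter way round; what a row does not reach only later rows make up. Full scale, the value 1, is 50 cm for a shift and 180 degrees for a turn. A row lasts 1/12 s, in which the tool goes at most 41.7 mm and 7.16 degrees, less where a joint would pass 70% of its speed; a pose out of reach is approached as far as the arm can. A call with a number of a shift or a turn outside -1 to 1 is refused whole. A call with a gripper value outside its range is refused whole. The fingers move at their own pace and stop on an object; "grip_force" is the grip in N (left out, the last holds). Time passes only in rows, so rows that repeat a pose let the fingers close. It gives the time, the measured TCP pose, the force, the opening and the grip force at its end, in the units of the state.
- bot.read_state(): the state, without advancing time (a new reading comes with each control period).
- read_camera(name): name is "scene" or "top" or "wrist"; returns the picture (384x512x3 uint8, red, green, blue); there is no depth.
- camera_info(name): a dict with "fx", "fy", "cx", "cy" (pixels), "eye" and "orientation" of the camera in the world; the wrist camera has in their place "T_tool_cam" (4x4, takes a point from camera to tool coordinates, whose origin is the TCP and whose axes are the flange's). Camera axes: x right, y down, z forward; pixel columns grow to the right and rows downward; lengths in m; the calibration is good to about 2 mm. A picture is of the moment at which its call begins: read the wrist's pose just before it. camera_info takes no time and is no camera call.
- ticket.finish_job(): hands the job in; it is judged then, once.
The state is a dict: "time": time; "q": joint angles; "joint_vel": joint speeds; "joint_torque": joint torques, N m; "tool_pos": TCP position; "tcp_rot": TCP orientation; "wrist_force": force on the tool from outside, world axes, zero at the start; "torque": the same for the moment, N m; "width": opening from 0.0 (shut) to 1.0 (fully open); "grip_force": force on a finger pad.
Only numpy, scipy, OpenCV 4.12 (cv2) and the standard library are available. Lean on these libraries where they do the work, as an engineer would, in place of code of your own. Each camera call takes 0.05 s, during which the arm holds its last target. There are 200 camera calls.

## Working session

There is one attempt and no reset: what is moved stays moved. The work goes in short steps, Python scripts to look and compute and a tool call to move; the robot and the scene stay as the last step left them, time stands still between calls to the robot, and variables do not carry over. Pictures are saved under pics/ and viewed, at most 10 in all, crops included, and the job is handed in when it is done.

Besides the shell and the picture viewer there is one more tool, called after "Call:" as name([rows], argument=value, ...), one row to a line, values as JSON. servo_tool: Moves the arm, as the interface text tells. Its arguments: {"type":"object","properties":{"targets":{"type":"array"},"grip_force":{"type":"number"}},"required":["targets"]}

```bash
mkdir -p pics; ls
python3 - <<'E'
from workcell import bot, read_camera, camera_info
import cv2,numpy as np
s=bot.read_state(); print({k:np.round(v,3) for k,v in s.items()})
ims=[read_camera(n)[:,:,::-1] for n in ("scene","top")]
for n,i in zip(("scene","top"),ims):
    cv2.imwrite(f"pics/{n}0.png",i); 
for n in("scene","top","wrist"): print(n,camera_info(n))
cv2.imwrite("pics/top0b.png",cv2.resize(ims[1],(800,600)));cv2.imwrite("pics/scene0b.png",cv2.resize(ims[0],(800,600)))
E
```

```text
pics
{'time': np.float64(0.0), 'q': array([-1.308,  0.265,  1.605, -0.   ,  1.274, -0.037]), 'joint_vel': array([ 0.001,  0.001, -0.001,  0.   , -0.   ,  0.   ]), 'joint_torque': array([-3.0000e-03, -5.1511e+01, -3.6732e+01, -0.0000e+00,  1.3000e-02,
       -0.0000e+00]), 'tool_pos': array([ 0.199, -0.644,  0.208]), 'tcp_rot': array([-3.104, -0.469,  0.   ]), 'wrist_force': array([-0.064, -0.556,  0.173]), 'torque': array([-0.007, -0.048, -0.042]), 'grip_force': np.float64(0.0), 'width': np.float64(0.998)}
scene {'fx': 435.0313629131708, 'fy': 435.0313629131708, 'cx': 255.57263144249492, 'cy': 192.0263117488426, 'eye': array([-0.62812867, -0.52963403,  0.99684409]), 'orientation': array([-1.90948757,  1.10130849, -0.57999859])}
top {'fx': 352.7592903285909, 'fy': 352.7592903285909, 'cx': 264.0417183771674, 'cy': 189.17666394845602, 'eye': array([0.28251042, 0.15715398, 1.35277707]), 'orientation': array([-2.167315  ,  2.10066745, -0.21632576])}
wrist {'fx': 309.75307142555147, 'fy': 309.75307142555147, 'cx': 254.90294175707754, 'cy': 194.45416732212811, 'T_tool_cam': array([[ 1.76894529e-04, -9.65608100e-01, -2.60001857e-01,
         6.54994284e-02],
       [ 9.99999973e-01,  2.09170106e-04, -9.64678666e-05,
         4.92858878e-04],
       [ 1.47534769e-04, -2.60001833e-01,  9.65608112e-01,
        -1.64806638e-01],
       [ 0.00000000e+00,  0.00000000e+00,  0.00000000e+00,
         1.00000000e+00]])}
```

View pics/top0b.png

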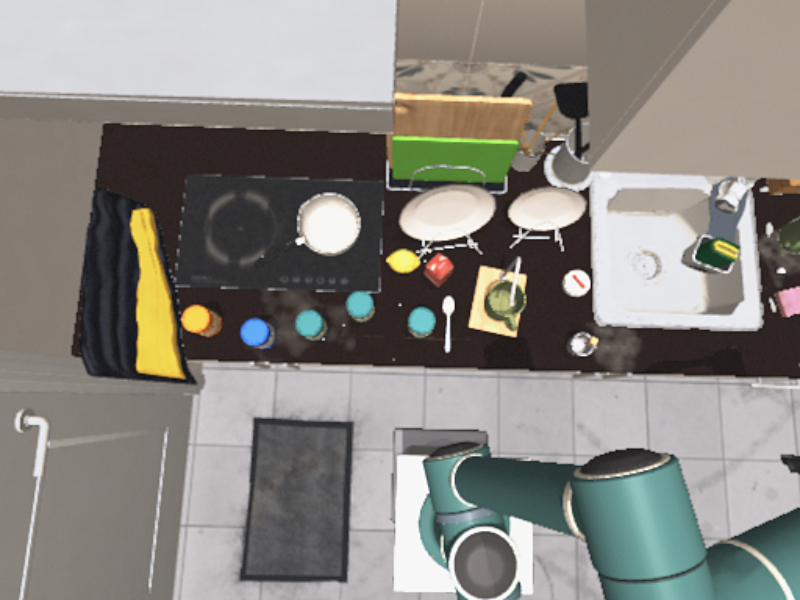

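View pics/scene0b.png

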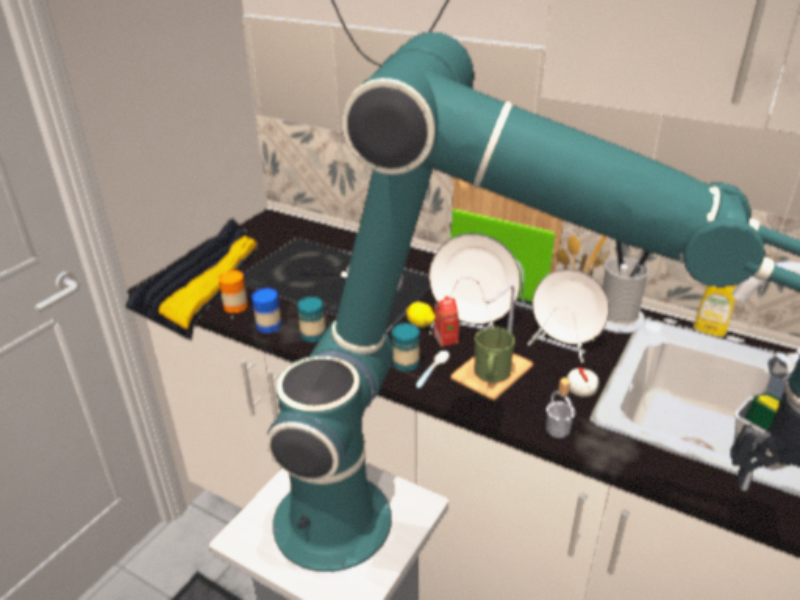

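The top view shows three teal lids at (310,323), (360,305) and (421,320), the infuser at (582,342), and the stand with the mug at (497,300), all in 800x600 pixels. In the scene view the infuser is at (560,415) and the mug at (494,355).

```bash
cat > h.py <<'E'
import cv2,numpy as np
from scipy.spatial.transform import Rotation as R
from workcell import bot, read_camera, camera_info
def cam(n,s=None):
    c=camera_info(n)
    if n!="wrist": return c,np.array(c["eye"]),R.from_rotvec(c["orientation"]).as_matrix()
    T=np.eye(4);T[:3,:3]=R.from_rotvec(s["tcp_rot"]).as_matrix();T[:3,3]=s["tool_pos"];T=T@c["T_tool_cam"]
    return c,T[:3,3],T[:3,:3]
def ray(n,p,s=None):
    c,e,M=cam(n,s);d=M@np.array([(p[0]-c["cx"])/c["fx"],(p[1]-c["cy"])/c["fy"],1]);return e,d
def onz(n,p,z,s=None):
    e,d=ray(n,p,s);return e+d*(z-e[2])/d[2]
def proj(n,X,s=None):
    c,e,M=cam(n,s);v=M.T@(np.array(X)-e);return np.array([c["fx"]*v[0]/v[2]+c["cx"],c["fy"]*v[1]/v[2]+c["cy"]])
def cross(r1,r2):
    (a,u),(b,v)=r1,r2;A=np.c_[u,-v];t=np.linalg.lstsq(A,b-a,rcond=None)[0]
    p,q=a+u*t[0],b+v*t[1];return (p+q)/2,np.linalg.norm(p-q)
def blobs(im,lo,hi,amin=20):
    m=cv2.inRange(cv2.cvtColor(im,cv2.COLOR_BGR2HSV),lo,hi);n,l,st,c=cv2.connectedComponentsWithStats(m)
    return [(c[i],st[i]) for i in range(1,n) if st[i][4]>amin],l
E
python3 - <<'E'
from h import *
np.set_printoptions(precision=3,suppress=True)
t=cv2.imread("pics/top0.png");s=cv2.imread("pics/scene0.png")
b,_=blobs(t,(80,80,60),(100,255,255),60)
for c,st in b:
    if c[1]<230: print("tin",c,st,onz("top",c,.092))
b,_=blobs(s,(80,80,30),(100,255,255),40)
for c,st in b: print("scene teal",c,st)
b,_=blobs(t,(10,60,120),(24,200,255),6)
for c,st in b:
    if 150<c[1]<230 and c[0]>280: print("beech",c,st,onz("top",c,.132),onz("top",c,.01))
b,_=blobs(s,(8,60,80),(24,220,255),6)
for c,st in b:
    if c[1]>200 and c[0]>280:print("scene beech",c,st)
a=cv2.resize(t[150:240,285:405],None,fx=5,fy=5,interpolation=2);
cv2.imwrite("pics/ctop.png",a)
cv2.imwrite("pics/csc.png",cv2.resize(s[175:285,280:400],None,fx=5,fy=5,interpolation=2))
E
```

```text
tin [229.77  193.962] [221 186  18  17 239] [0.494 0.26  0.092]
tin [269.609 204.444] [261 196  18  18 248] [0.461 0.114 0.092]
tin [197.431 206.467] [189 198  18  18 246] [0.445 0.373 0.092]
scene teal [264.232 112.55 ] [ 216   21  106  199 6762]
scene teal [401.59 125.77] [ 309   69  203  114 9297]
scene teal [503.047 177.671] [493 171  19  15 149]
scene teal [198.295 195.9  ] [190 189  17  16 200]
scene teal [258.938 213.518] [250 206  19  17 226]
scene teal [206.006 218.683] [193 209  26  18 161]
scene teal [241.935 231.634] [229 217  22  33 232]
scene teal [259.587 234.587] [251 232  17   6  46]
scene teal [219.411 269.835] [180 239  57  62 683]
scene teal [211.979 335.079] [ 176  300   74   65 3195]
beech [464.6 158.8] [459 156  12   7  20] [ 0.645 -0.586  0.132] [ 0.681 -0.661  0.01 ]
beech [313.978 196.159] [299 170  34  46 364] [ 0.49  -0.039  0.132] [ 0.51  -0.059  0.01 ]
beech [334.545 179.955] [331 175   6  11  22] [ 0.55  -0.113  0.132] [ 0.577 -0.14   0.01 ]
beech [379.083 217.917] [376 215   7   6  24] [ 0.42  -0.268  0.132] [ 0.434 -0.31   0.01 ]
scene beech [457.671 200.053] [443 182  34  34 489]
scene beech [491.861 203.   ] [488 200   9   7  36]
scene beech [287.75  209.312] [286 207   5   5  16]
scene beech [313.541 240.681] [288 226  54  30 678]
scene beech [360.6   247.082] [357 241   8  13  85]
```

View pics/ctop.png

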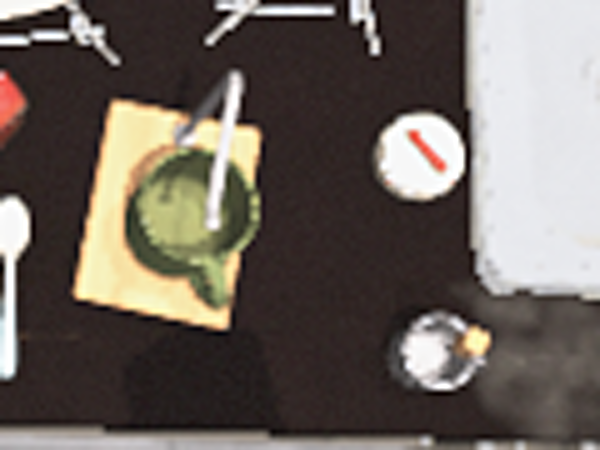

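View pics/csc.png

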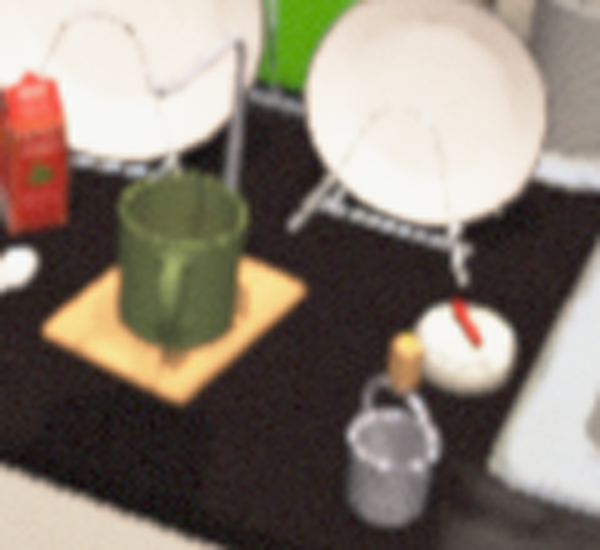

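The top crop shows the stand arm running from its bend at (235,75) to its tip at (212,222), and the base corners at (112,100), (260,128), (230,328) and (75,297). The grip is at (473,341). In the scene crop the bend is at (240,45), the tip at (158,93) and the grip at (405,362).

Run:
```python
from h import *
np.set_printoptions(precision=3,suppress=True)
T=lambda u,v:(285+u/5-.4,150+v/5-.4); S=lambda u,v:(280+u/5-.4,175+v/5-.4)
cs=np.array([onz("top",T(*p),.01) for p in((112,100),(260,128),(230,328),(75,297))]);print(cs,cs.mean(0))
e=np.diff(np.r_[cs,cs[:1]],axis=0)[:,:2];print(np.linalg.norm(e,axis=1),np.degrees(np.arctan2(e[:,1],e[:,0])))
for n,a,b in(("bend",(235,75),(240,45)),("tip",(212,222),(158,93)),("grip",(473,341),(405,362))):
    print(n,cross(ray("top",T(*a)),ray("scene",S(*b))))
print("bend@.212",onz("top",T(235,75),.212),"tip@.22",onz("top",T(212,222),.22))
s=bot.read_state();print(s["tool_pos"],R.from_rotvec(s["tcp_rot"]).as_matrix())
```

```text
[[ 0.615 -0.031  0.01 ]
 [ 0.596 -0.148  0.01 ]
 [ 0.438 -0.123  0.01 ]
 [ 0.458 -0.004  0.01 ]] [ 0.527 -0.077  0.01 ]
[0.118 0.16  0.121 0.159] [-99.045 171.22   80.433  -9.928]
bend (array([ 0.587, -0.087,  0.204]), np.float64(6.930591997564443e-05))
tip (array([ 0.485, -0.07 ,  0.217]), np.float64(0.002766437609798855))
grip (array([ 0.422, -0.272,  0.119]), np.float64(0.0006927162384907149))
bend@.212 [ 0.585 -0.085  0.212] tip@.22 [ 0.483 -0.068  0.22 ]
[ 0.199 -0.644  0.208] [[ 0.955  0.295 -0.001]
 [ 0.295 -0.955  0.002]
 [ 0.    -0.002 -1.   ]]
```

Call:
servo_tool([
  {"hand": -1,"x": 0.642,"y": -0.584,"z": -0.1,"roll": 0},
  {"hand": -1,"x": 0.642,"y": -0.584,"z": -0.1,"roll": 0},
  {"hand": -1,"x": 0.642,"y": -0.584,"z": -0.1,"roll": 0},
  {"hand": -1,"x": 0.642,"y": -0.584,"z": -0.1,"roll": 0},
  {"hand": -1,"x": 0.642,"y": -0.584,"z": -0.1,"roll": 0},
  {"hand": -1,"x": 0.642,"y": -0.584,"z": -0.1,"roll": 0},
  {"hand": -1,"x": 0.642,"y": -0.584,"z": -0.1,"roll": 0},
  {"hand": -1,"x": 0.642,"y": -0.584,"z": -0.1,"roll": 0},
  {"hand": -1,"x": 0.642,"y": -0.584,"z": -0.1,"roll": 0},
  {"hand": -1,"x": 0.642,"y": -0.584,"z": -0.1,"roll": 0},
], grip_force=30)

```text
time: 0.93
tool_pos: [0.4099, -0.2863, 0.2573]
tcp_rot: [-3.106, -0.469, 0.0]
wrist_force: [1.3, 0.2, -0.5]
width: 1.003
grip_force: 0.0
```

Call:
servo_tool([
  {"hand": -1,"x": 0,"y": 0,"z": 0,"roll": 0},
  {"hand": -1,"x": 0,"y": 0,"z": 0,"roll": 0},
  {"hand": -1,"x": 0,"y": 0,"z": 0,"roll": 0},
])

```text
time: 1.18
tool_pos: [0.4094, -0.2883, 0.257]
tcp_rot: [3.106, 0.471, -0.001]
wrist_force: [-0.7, -0.2, -0.9]
width: 1.0
grip_force: 0.0
```

```bash
cat > look.py <<'E'
from h import *
import sys,pickle
np.set_printoptions(precision=4,suppress=True)
s=bot.read_state();i=read_camera("wrist")[:,:,::-1];n=sys.argv[1]
cv2.imwrite(f"pics/{n}.png",i);pickle.dump(s,open(f"pics/{n}.pkl","wb"))
print(s["time"],s["tool_pos"],s["tcp_rot"],R.from_rotvec(s["tcp_rot"]).as_matrix()[:2,0],s["wrist_force"],s["width"])
E
python3 look.py w1
```

```text
1.1833 [ 0.4094 -0.2883  0.257 ] [ 3.1059  0.4711 -0.0013] [0.955  0.2965] [-0.7371 -0.2214 -0.8763] 0.9999663236121288
```

View pics/w1.png

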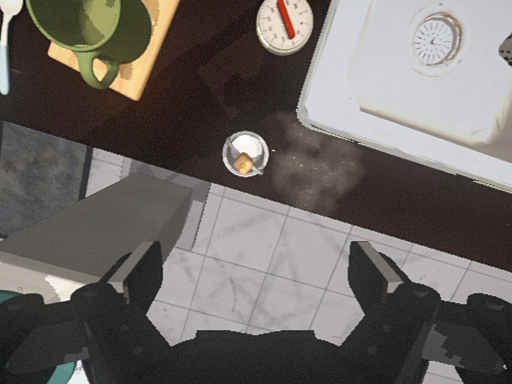

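The wrist view shows the infuser cup at (246,153), its grip at (243,161), and the timer at (285,25).

Run:
```python
from h import *
import pickle
s=pickle.load(open("pics/w1.pkl","rb"));i=cv2.imread("pics/w1.png")
b,_=blobs(i,(10,60,100),(26,255,255),10)
for c,st in b:
    if 120<c[1]<200: print(c,st,onz("wrist",c,.132,s),onz("wrist",c,.11,s))
cv2.imwrite("pics/w1c.png",cv2.resize(i[120:190,205:290],None,fx=8,fy=8,interpolation=2))
```

```text
[242.85113269 163.39482201] [233 152  21  23 309] [ 0.42307885 -0.27260623  0.132     ] [ 0.41934621 -0.27285912  0.11      ]
```

View pics/w1c.png

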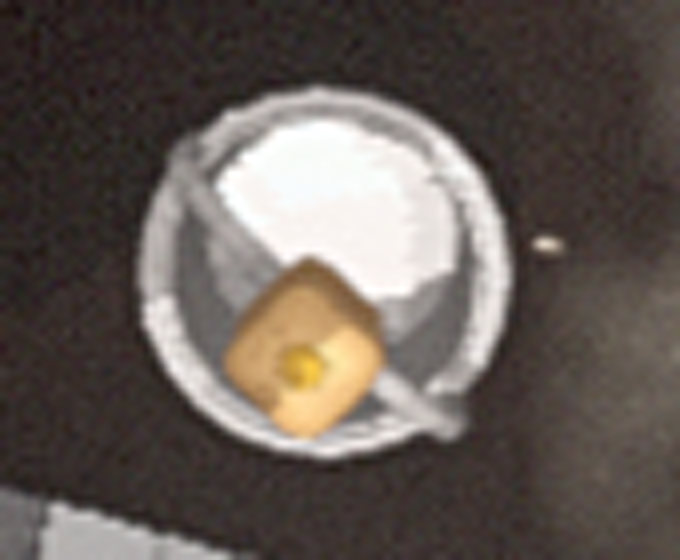

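The crop shows the bow's feet at (185,165) and (458,425), the grip top centre at (303,365) and the rim centre at (327,272).

Run:
```python
from h import *
import pickle
np.set_printoptions(precision=4,suppress=True)
s=pickle.load(open("pics/w1.pkl","rb"));C=lambda u,v:(205+u/8-.45,120+v/8-.45)
a=onz("wrist",C(185,165),.055,s);b=onz("wrist",C(458,425),.055,s);g=onz("wrist",C(303,365),.132,s);m=onz("wrist",C(327,272),.053,s)
print(a,b,(a+b)/2,np.linalg.norm(a-b),g,m)
d=b-a;Y=np.degrees(np.arctan2(d[1],d[0]));print("infuser y axis deg",Y%180)
# grip edges from min-area of corners of top face
for p,q in (((225,360),(305,437)),((305,437),(385,360))):
    e=onz("wrist",C(*q),.132,s)-onz("wrist",C(*p),.132,s);print("edge",np.linalg.norm(e),np.degrees(np.arctan2(e[1],e[0])))
M=R.from_rotvec(s["tcp_rot"]).as_matrix();print("tool x deg",np.degrees(np.arctan2(M[1,0],M[0,0])),"tool y",np.degrees(np.arctan2(M[1,1],M[0,1])))
c=(g[:2]+m[:2])/2;w=np.r_[c,.1+.05]-s["tool_pos"];print("centre",c,"tool shift /0.5:",M.T@w/.5)
```

```text
[ 0.431  -0.2486  0.055 ] [ 0.406  -0.2985  0.055 ] [ 0.4185 -0.2736  0.055 ] 0.055785988963202505 [ 0.4213 -0.2727  0.132 ] [ 0.4219 -0.273   0.053 ]
infuser y axis deg 63.34807997809254
edge 0.013153212927167346 -117.44211917232839
edge 0.013289539478530033 -28.61534926106004
tool x deg 17.249412567872678 tool y -72.75058616691352
centre [ 0.4216 -0.2729] tool shift /0.5: [ 0.0326 -0.0222  0.214 ]
```

Call:
servo_tool([
  {"hand": -1,"x": 0.033,"y": -0.022,"z": 0.08,"roll": 0.246},
  {"hand": -1,"x": 0.033,"y": -0.022,"z": 0.15,"roll": 0.246},
  {"hand": -1,"x": 0.033,"y": -0.022,"z": 0.19,"roll": 0.246},
  {"hand": -1,"x": 0.033,"y": -0.022,"z": 0.19,"roll": 0.246},
  {"hand": -1,"x": 0.033,"y": -0.022,"z": 0.19,"roll": 0.246},
  {"hand": -0.5,"x": 0.033,"y": -0.022,"z": 0.19,"roll": 0.246},
  {"hand": -0.2,"x": 0.033,"y": -0.022,"z": 0.19,"roll": 0.246},
  {"hand": -0.2,"x": 0.033,"y": -0.022,"z": 0.19,"roll": 0.246},
  {"hand": -0.2,"x": 0.033,"y": -0.022,"z": 0.19,"roll": 0.246},
])

```text
time: 1.98
tool_pos: [0.4216, -0.2739, 0.1622]
tcp_rot: [-3.054, 0.735, 0.001]
wrist_force: [0.4, 0.4, 0.1]
width: 0.598
grip_force: 0.0
```

```bash
cat > go.py <<'E'
# usage: go.py x y z [toolx_deg]: shift to reach that pose from measured
from h import *
import sys
np.set_printoptions(precision=4,suppress=True)
a=list(map(float,sys.argv[1:]));s=bot.read_state();M=R.from_rotvec(s["tcp_rot"]).as_matrix();yaw=np.degrees(np.arctan2(M[1,0],M[0,0]))
print("t",s["time"],"pos",s["tool_pos"],"yaw",yaw,"q",s["q"],"F",s["wrist_force"],"w",s["width"])
for i in range(0,len(a),4): print(a[i:i+4],"shift",M.T@(np.array(a[i:i+3])-s["tool_pos"])/.5,"roll",-(a[i+3]-yaw)/180)
E
python3 go.py .4216 -.2729 .101 -27
```

```text
t 1.9833 pos [ 0.4216 -0.2739  0.1622] yaw -27.046280529122512 q [-0.6257 -0.0277  2.0184 -0.0001  1.1512  1.4172] F [0.3712 0.4237 0.127 ] w 0.5978304767632957
[0.4216, -0.2729, 0.101, -27.0] shift [-0.0008 -0.0019  0.1224] roll -0.00025711405068062416
```

Call:
servo_tool([
  {"hand": -0.2,"x": 0,"y": -0.002,"z": 0.08,"roll": 0},
  {"hand": -0.2,"x": 0,"y": -0.002,"z": 0.122,"roll": 0},
  {"hand": -0.2,"x": 0,"y": -0.002,"z": 0.122,"roll": 0},
  {"hand": 1,"x": 0,"y": -0.002,"z": 0.122,"roll": 0},
  {"hand": 1,"x": 0,"y": -0.002,"z": 0.122,"roll": 0},
  {"hand": 1,"x": 0,"y": -0.002,"z": 0.122,"roll": 0},
  {"hand": 1,"x": 0,"y": -0.002,"z": 0.122,"roll": 0},
  {"hand": 1,"x": 0,"y": -0.002,"z": 0.122,"roll": 0},
  {"hand": 1,"x": 0,"y": -0.002,"z": 0.122,"roll": 0},
  {"hand": 1,"x": 0,"y": -0.002,"z": 0.122,"roll": 0},
], grip_force=40)

```text
time: 2.82
tool_pos: [0.4241, -0.2733, 0.1036]
tcp_rot: [3.052, -0.735, 0.006]
wrist_force: [-0.3, -0.3, 7.0]
width: 0.171
grip_force: 39.8
```

```bash
python3 go.py .4216 -.2729 .26 -9.3; sed -n 1,20p /dev/null
```

```text
t 2.8167 pos [ 0.4241 -0.2733  0.1036] yaw -27.085035910915213 q [-0.6216  0.0322  2.0752 -0.0003  1.0298  1.4221] F [-0.3363 -0.311   6.951 ] w 0.17122258562626494
[0.4216, -0.2729, 0.26, -9.3] shift [-0.0036  0.0018 -0.3129] roll -0.09880575506064007
```

Call:
servo_tool([
  {"hand": 1,"x": 0,"y": 0,"z": -0.08,"roll": 0},
  {"hand": 1,"x": 0,"y": 0,"z": -0.16,"roll": 0},
  {"hand": 1,"x": 0,"y": 0,"z": -0.24,"roll": -0.03},
  {"hand": 1,"x": -0.03,"y": -0.065,"z": -0.284,"roll": -0.06},
  {"hand": 1,"x": -0.06,"y": -0.13,"z": -0.284,"roll": -0.099},
  {"hand": 1,"x": -0.09,"y": -0.195,"z": -0.284,"roll": -0.099},
  {"hand": 1,"x": -0.12,"y": -0.26,"z": -0.284,"roll": -0.099},
  {"hand": 1,"x": -0.15,"y": -0.325,"z": -0.284,"roll": -0.099},
  {"hand": 1,"x": -0.176,"y": -0.386,"z": -0.284,"roll": -0.099},
  {"hand": 1,"x": -0.176,"y": -0.386,"z": -0.284,"roll": -0.099},
])

```text
time: 3.65
tool_pos: [0.4317, -0.0549, 0.2433]
tcp_rot: [-3.128, 0.246, 0.0]
wrist_force: [-0.3, -0.7, -0.7]
width: 0.167
grip_force: 39.6
```

Call:
servo_tool([
  {"hand": 1,"x": 0,"y": 0,"z": 0,"roll": 0},
  {"hand": 1,"x": 0,"y": 0,"z": 0,"roll": 0},
  {"hand": 1,"x": 0,"y": 0,"z": 0,"roll": 0},
])

```text
time: 3.9
tool_pos: [0.4321, -0.0609, 0.2433]
tcp_rot: [3.131, -0.255, -0.0]
wrist_force: [0.8, 0.4, -0.8]
width: 0.173
grip_force: 39.6
```

```bash
python3 go.py .433 -.0616 .2446 -9.3 .512 -.0745 .2446 -9.3; python3 look.py w2
python3 - <<'E'
from h import *
i=read_camera("scene")[:,:,::-1];cv2.imwrite("pics/s2.png",i);t=read_camera("top")[:,:,::-1];cv2.imwrite("pics/t2.png",t)
w=cv2.imread("pics/w2.png")
a=np.hstack([cv2.resize(w,(400,300)),cv2.resize(i[160:260,270:400],(400,300),interpolation=2)])
cv2.imwrite("pics/m2.png",np.vstack([a,np.hstack([cv2.resize(t[140:230,270:390],(400,300),interpolation=2),np.zeros((300,400,3),np.uint8)])]))
E
```

```text
t 3.9 pos [ 0.4321 -0.0609  0.2433] yaw -9.32615593106695 q [-0.1969 -0.2231  2.0386 -0.0004  1.3263  1.5368] F [ 0.7558  0.365  -0.7905] w 0.17274204789734524
[0.433, -0.0616, 0.2446, -9.3] shift [ 0.0021  0.001  -0.0026] roll -0.0001453107281497168
[0.512, -0.0745, 0.2446, -9.3] shift [ 0.1622  0.0008 -0.0026] roll -0.0001453107281497168
3.9 [ 0.4321 -0.0609  0.2433] [ 3.1308 -0.2554 -0.0004] [ 0.9868 -0.1621] [ 0.7558  0.365  -0.7905] 0.17274204789734524
```

View pics/m2.png

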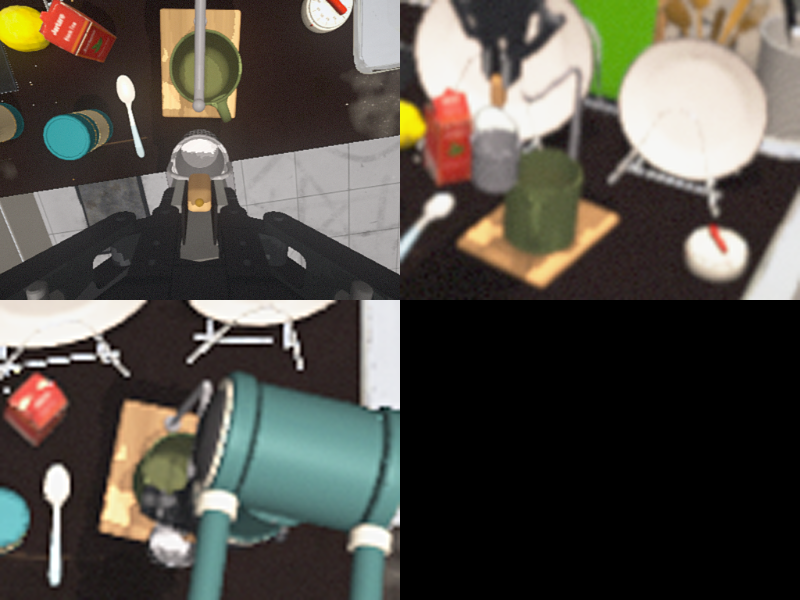

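The wrist view shows the rod centred at x≈199 of 400, with its tip at y≈105. The infuser hangs below the gripper and is lined up with the hook.

Call:
servo_tool([
  {"hand": 1,"x": 0.04,"y": 0,"z": 0,"roll": 0},
  {"hand": 1,"x": 0.08,"y": 0,"z": 0,"roll": 0},
  {"hand": 1,"x": 0.12,"y": 0,"z": 0,"roll": 0},
  {"hand": 1,"x": 0.16,"y": 0,"z": 0,"roll": 0},
  {"hand": 1,"x": 0.16,"y": 0,"z": 0,"roll": 0},
  {"hand": 1,"x": 0.16,"y": 0,"z": 0,"roll": 0},
])

```text
time: 4.55
tool_pos: [0.5115, -0.0741, 0.2429]
tcp_rot: [-3.131, 0.257, 0.002]
wrist_force: [-1.4, -0.3, -1.2]
width: 0.172
grip_force: 39.6
```

```bash
python3 go.py .512 -.0745 .2226 -9.3; python3 look.py w3
python3 - <<'E'
from h import *
i=read_camera("scene")[:,:,::-1]
w=cv2.imread("pics/w3.png")
cv2.imwrite("pics/m3.png",np.hstack([cv2.resize(w,(400,300)),cv2.resize(i[160:260,270:400],(400,300),interpolation=2)]))
E
```

```text
t 4.55 pos [ 0.5115 -0.0741  0.2429] yaw -9.372459675289981 q [-0.192  -0.0567  1.8946 -0.0001  1.3051  1.5424] F [-1.3652 -0.2585 -1.2153] w 0.17167908035249366
[0.512, -0.0745, 0.2226, -9.3] shift [0.0012 0.0006 0.0406] roll -0.0004025537516110036
4.55 [ 0.5115 -0.0741  0.2429] [-3.131   0.2567  0.0022] [ 0.9866 -0.1629] [-1.3652 -0.2585 -1.2153] 0.17167908035249366
```

View pics/m3.png

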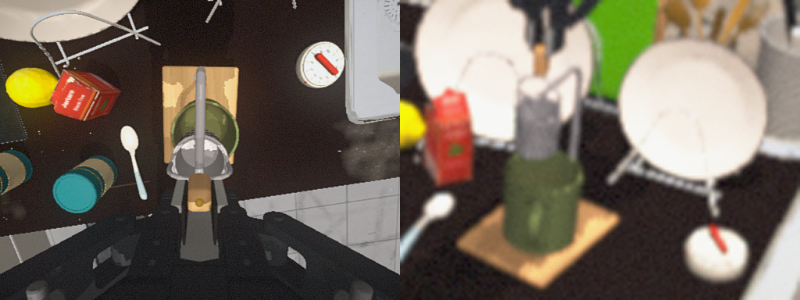

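The rod passes over the cup and through the bow, so I lower it.

Call:
servo_tool([
  {"hand": 1,"x": 0,"y": 0,"z": 0.012,"roll": 0},
  {"hand": 1,"x": 0,"y": 0,"z": 0.024,"roll": 0},
  {"hand": 1,"x": 0,"y": 0,"z": 0.034,"roll": 0},
  {"hand": 1,"x": 0,"y": 0,"z": 0.04,"roll": 0},
  {"hand": 1,"x": 0,"y": 0,"z": 0.042,"roll": 0},
  {"hand": 1,"x": 0,"y": 0,"z": 0.042,"roll": 0},
])

```text
time: 5.15
tool_pos: [0.5107, -0.073, 0.2228]
tcp_rot: [3.131, -0.254, -0.0]
wrist_force: [-1.9, 0.6, 2.5]
width: 0.171
grip_force: 40.0
```

Call:
servo_tool([
  {"hand": 0.55,"x": 0,"y": 0,"z": 0,"roll": 0},
  {"hand": 0.45,"x": 0,"y": 0,"z": 0,"roll": 0},
  {"hand": 0.35,"x": 0,"y": 0,"z": 0,"roll": 0},
  {"hand": 0.25,"x": 0,"y": 0,"z": 0,"roll": 0},
  {"hand": 0.2,"x": 0,"y": 0,"z": -0.01,"roll": 0},
  {"hand": 0.2,"x": 0,"y": 0,"z": -0.03,"roll": 0},
  {"hand": 0.2,"x": 0,"y": 0,"z": -0.07,"roll": 0},
  {"hand": 0.2,"x": 0,"y": 0,"z": -0.12,"roll": 0},
  {"hand": 0.2,"x": 0,"y": 0,"z": -0.16,"roll": 0},
  {"hand": 0.2,"x": 0,"y": 0,"z": -0.16,"roll": 0},
])

```text
time: 5.98
tool_pos: [0.5141, -0.0736, 0.309]
tcp_rot: [3.13, -0.254, 0.016]
wrist_force: [0.6, 0.3, 1.2]
width: 0.403
grip_force: 0.0
```

```bash
python3 look.py w4; python3 go.py .461 .114 .25 -9.3
python3 - <<'E'
from h import *
i=read_camera("scene")[:,:,::-1]
w=cv2.imread("pics/w4.png")
cv2.imwrite("pics/m4.png",np.hstack([cv2.resize(w,(400,300)),cv2.resize(i[160:260,270:400],(400,300),interpolation=2)]))
E
```

```text
5.9833 [ 0.5141 -0.0736  0.309 ] [ 3.1302 -0.254   0.0156] [ 0.9869 -0.1612] [0.6029 0.2878 1.24  ] 0.40276298321699927
t 6.0333 pos [ 0.5132 -0.0735  0.3065] yaw -9.282984774421228 q [-0.1903 -0.0869  1.8078  0.      1.4136  1.5425] F [ 0.5797  0.2607 -1.0412] w 0.4060048210375257
[0.461, 0.114, 0.25, -9.3] shift [-0.1643 -0.3532  0.1118] roll 9.452903099317961e-05
```

View pics/m4.png

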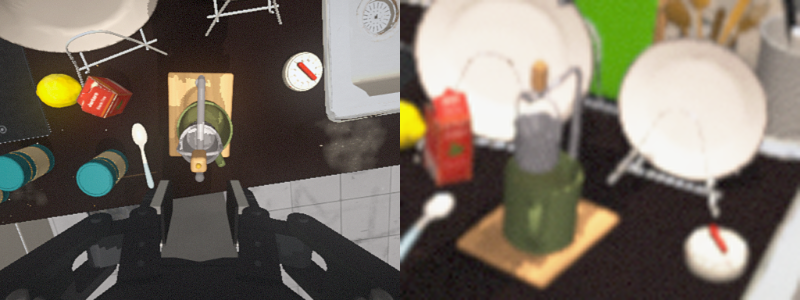

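The infuser hangs on the hook, above the mug. Next are the tins.

Call:
servo_tool([
  {"hand": 0.2,"x": -0.03,"y": -0.07,"z": 0,"roll": -0.03},
  {"hand": 0.2,"x": -0.06,"y": -0.14,"z": 0,"roll": -0.07},
  {"hand": -0.5,"x": -0.09,"y": -0.21,"z": 0,"roll": -0.1},
  {"hand": -1,"x": -0.12,"y": -0.28,"z": 0.03,"roll": -0.14},
  {"hand": -1,"x": -0.16,"y": -0.354,"z": 0.07,"roll": -0.18},
  {"hand": -1,"x": -0.16,"y": -0.354,"z": 0.14,"roll": -0.218},
  {"hand": -1,"x": -0.16,"y": -0.354,"z": 0.21,"roll": -0.218},
  {"hand": -1,"x": -0.16,"y": -0.354,"z": 0.29,"roll": -0.218},
  {"hand": -1,"x": -0.16,"y": -0.354,"z": 0.29,"roll": -0.218},
  {"hand": -1,"x": -0.16,"y": -0.354,"z": 0.29,"roll": -0.218},
])

```text
time: 6.92
tool_pos: [0.4574, 0.114, 0.1543]
tcp_rot: [-3.034, -0.812, 0.013]
wrist_force: [0.2, -0.2, 0.8]
width: 0.999
grip_force: 0.0
```

```bash
python3 go.py .4625 .114 .045 30 .4955 .260 .045 30 .4465 .373 .045 30; python3 look.py w5
python3 - <<'E'
from h import *
import pickle
for n in("w4","w5"):
    s=pickle.load(open(f"pics/{n}.pkl","rb"));i=cv2.imread(f"pics/{n}.png")
    b,l=blobs(i,(80,80,60),(100,255,255),150)
    for c,st in b: print(n,c,st,onz("wrist",c,.085,s))
E
```

```text
t 6.9167 pos [0.4574 0.114  0.1543] yaw 29.971453134227545 q [ 0.1914 -0.0776  2.0811 -0.      1.1463  1.2391] F [ 0.1873 -0.1599  0.7661] w 0.999392316091001
[0.4625, 0.114, 0.045, 30.0] shift [0.0105 0.0056 0.2185] roll -0.00015859369873586122
[0.4955, 0.26, 0.045, 30.0] shift [ 0.2136 -0.2144  0.2175] roll -0.00015859369873586122
[0.4465, 0.373, 0.045, 30.0] shift [ 0.2416 -0.4591  0.2179] roll -0.00015859369873586122
6.9167 [0.4574 0.114  0.1543] [-3.0342 -0.8122  0.0128] [0.8662 0.4996] [ 0.1873 -0.1599  0.7661] 0.999392316091001
w4 [ 59.43523316 197.15025907] [ 39 185  31  36 193] [0.51495116 0.18345551 0.085     ]
w4 [ 15.72124756 221.64132554] [   0  197   40   62 1539] [0.49192479 0.25142818 0.085     ]
w4 [122.40529101 227.49259259] [  97  204   52   48 1890] [0.46108159 0.11378517 0.085     ]
w5 [99.63965341 49.73509174] [  50    0  101  100 7848] [0.4954675  0.25998406 0.085     ]
w5 [30.77183099 53.34507042] [ 10  15  33  70 710] [0.46935269 0.30067634 0.085     ]
w5 [167.52734375  74.97265625] [147  39  29  63 256] [0.5041699  0.21203764 0.085     ]
w5 [257.27322192 193.43664983] [ 217  152   82   82 5146] [0.46075954 0.1134998  0.085     ]
```

Call:
servo_tool([
  {"hand": -1,"x": 0,"y": 0,"z": 0.03,"roll": 0},
  {"hand": -1,"x": 0,"y": 0,"z": 0.05,"roll": 0},
  {"hand": -1,"x": 0,"y": 0,"z": 0.05,"roll": 0},
])

```text
time: 7.22
tool_pos: [0.4611, 0.1143, 0.1328]
tcp_rot: [-3.035, -0.811, -0.001]
wrist_force: [0.3, -0.5, -0.1]
width: 1.001
grip_force: 0.0
```

```bash
python3 go.py .461 .1137 .045 30
```

```text
t 7.2167 pos [0.4611 0.1143 0.1328] yaw 29.920131524072346 q [ 0.1905 -0.0551  2.1023  0.      1.094   1.2391] F [ 0.2854 -0.5245 -0.0979] w 1.000586107351286
[0.461, 0.1137, 0.045, 30.0] shift [-0.0009  0.0009  0.1756] roll -0.00044371375515363335
```

Call:
servo_tool([
  {"hand": -1,"x": 0,"y": 0,"z": 0.07,"roll": 0},
  {"hand": -1,"x": 0,"y": 0,"z": 0.13,"roll": 0},
  {"hand": -1,"x": 0,"y": 0,"z": 0.175,"roll": 0},
  {"hand": -1,"x": 0,"y": 0,"z": 0.175,"roll": 0},
  {"hand": 1,"x": 0,"y": 0,"z": 0.175,"roll": 0},
  {"hand": 1,"x": 0,"y": 0,"z": 0.175,"roll": 0},
  {"hand": 1,"x": 0,"y": 0,"z": 0.175,"roll": 0},
  {"hand": 1,"x": 0,"y": 0,"z": 0.175,"roll": 0},
  {"hand": 1,"x": 0,"y": 0,"z": 0.175,"roll": 0},
  {"hand": 1,"x": 0,"y": 0,"z": 0.175,"roll": 0},
], grip_force=50)

```text
time: 8.05
tool_pos: [0.4634, 0.1151, 0.0477]
tcp_rot: [3.035, 0.812, 0.009]
wrist_force: [-0.4, 0.7, 6.9]
width: 0.705
grip_force: 55.4
```

Call:
servo_tool([
  {"hand": 1,"x": 0,"y": 0,"z": -0.03,"roll": 0},
  {"hand": 1,"x": 0,"y": 0,"z": -0.07,"roll": 0},
  {"hand": 1,"x": 0,"y": 0,"z": -0.1,"roll": 0},
  {"hand": 1,"x": 0,"y": 0,"z": -0.12,"roll": 0},
  {"hand": 1,"x": 0,"y": 0,"z": -0.12,"roll": 0},
  {"hand": 1,"x": 0,"y": 0,"z": -0.12,"roll": 0},
  {"hand": 1,"x": 0,"y": 0,"z": -0.12,"roll": 0},
])

```text
time: 8.63
tool_pos: [0.4599, 0.1143, 0.104]
tcp_rot: [-3.035, -0.812, 0.002]
wrist_force: [-0.8, -0.8, -1.9]
width: 0.707
grip_force: 55.2
```

```bash
cat > heft.py <<'E'
from h import *
np.set_printoptions(precision=3,suppress=True)
F=[];Q=[]
for _ in range(10):
    read_camera("top");s=bot.read_state();F.append(s["wrist_force"]);Q.append(s["joint_torque"])
print(s["time"],s["tool_pos"],s["width"],s["grip_force"],"F",np.mean(F,0),np.std(F,0),"tau",np.mean(Q,0),"q",s["q"])
E
python3 heft.py
```

```text
9.1333 [0.461 0.114 0.105] 0.7043613649577305 55.20027458667755 F [ 0.168  0.116 -2.349] [0.401 0.63  0.474] tau [  0.001 -32.978 -34.297  -0.001   0.01   -0.   ] q [ 0.191 -0.024  2.129  0.     1.037  1.239]
```

Call:
servo_tool([
  {"hand": 1,"x": 0,"y": 0,"z": 0.05,"roll": 0},
  {"hand": 1,"x": 0,"y": 0,"z": 0.09,"roll": 0},
  {"hand": 1,"x": 0,"y": 0,"z": 0.108,"roll": 0},
  {"hand": 1,"x": 0,"y": 0,"z": 0.117,"roll": 0},
  {"hand": 1,"x": 0,"y": 0,"z": 0.118,"roll": 0},
  {"hand": 1,"x": 0,"y": 0,"z": 0.118,"roll": 0},
  {"hand": 1,"x": 0,"y": 0,"z": 0.118,"roll": 0},
])

```text
time: 9.72
tool_pos: [0.4598, 0.1154, 0.0476]
tcp_rot: [-3.033, -0.811, 0.004]
wrist_force: [-8.0, 2.5, 10.4]
width: 0.708
grip_force: 58.1
```

Call:
servo_tool([
  {"hand": 0.3,"x": 0,"y": 0,"z": 0,"roll": 0},
  {"hand": -0.5,"x": 0,"y": 0,"z": 0,"roll": 0},
  {"hand": -1,"x": 0,"y": 0,"z": 0,"roll": 0},
  {"hand": -1,"x": 0,"y": 0,"z": 0,"roll": 0},
  {"hand": -1,"x": 0,"y": 0,"z": 0,"roll": 0},
  {"hand": -1,"x": 0,"y": 0,"z": -0.06,"roll": 0},
  {"hand": -1,"x": 0,"y": 0,"z": -0.12,"roll": 0},
  {"hand": -1,"x": 0,"y": 0,"z": -0.18,"roll": 0},
  {"hand": -1,"x": 0,"y": 0,"z": -0.22,"roll": 0},
  {"hand": -1,"x": 0,"y": 0,"z": -0.22,"roll": 0},
])

```text
time: 10.55
tool_pos: [0.4648, 0.1152, 0.1615]
tcp_rot: [3.034, 0.812, 0.016]
wrist_force: [0.3, -0.1, 1.5]
width: 1.002
grip_force: 0.0
```

```bash
cat > tins.py <<'E'
from h import *
import pickle,sys
n=sys.argv[1]
s=pickle.load(open(f"pics/{n}.pkl","rb"));i=cv2.imread(f"pics/{n}.png")
b,l=blobs(i,(80,80,60),(100,255,255),800)
for c,st in b: print(n,c,st,onz("wrist",c,.085,s))
E
python3 look.py w6; python3 tins.py w6; python3 heft.py; python3 go.py .4955 .260 .15 30
```

```text
10.55 [0.4648 0.1152 0.1615] [3.0341 0.8116 0.0157] [0.8664 0.4992] [ 0.282  -0.1254  1.4957] 1.001818860541587
w6 [102.18542764  64.58531379] [  55   17   96   94 7027] [0.49529379 0.26003469 0.085     ]
w6 [252.42368588 203.57821406] [ 214  165   78   78 4737] [0.45853256 0.11310921 0.085     ]
11.1 [0.46  0.114 0.155] 0.9984135318570662 0.0 F [-0.067 -0.327 -0.218] [0.595 0.591 0.497] tau [ -0.003 -31.034 -35.41   -0.     -0.013   0.   ] q [ 0.191 -0.078  2.079  0.     1.141  1.239]
t 11.1 pos [0.4603 0.1144 0.1551] yaw 29.9549396474431 q [ 0.1911 -0.0775  2.0794  0.      1.1412  1.2391] F [ 1.2523 -0.365  -0.5183] w 0.9984135318570662
[0.4955, 0.26, 0.15, 30.0] shift [ 0.2064 -0.2171  0.01  ] roll -0.00025033529198277034
```

Call:
servo_tool([
  {"hand": -1,"x": 0.05,"y": -0.05,"z": 0,"roll": 0},
  {"hand": -1,"x": 0.1,"y": -0.105,"z": 0,"roll": 0},
  {"hand": -1,"x": 0.15,"y": -0.16,"z": 0,"roll": 0},
  {"hand": -1,"x": 0.206,"y": -0.217,"z": 0,"roll": 0},
  {"hand": -1,"x": 0.206,"y": -0.217,"z": 0.02,"roll": 0},
  {"hand": -1,"x": 0.206,"y": -0.217,"z": 0.05,"roll": 0},
  {"hand": -1,"x": 0.206,"y": -0.217,"z": 0.05,"roll": 0},
  {"hand": -1,"x": 0.206,"y": -0.217,"z": 0.05,"roll": 0},
])

```text
time: 11.77
tool_pos: [0.4945, 0.2592, 0.1294]
tcp_rot: [3.034, 0.812, -0.005]
wrist_force: [0.0, -0.1, 0.1]
width: 0.999
grip_force: 0.0
```

```bash
python3 look.py w7; python3 tins.py w7;  python3 go.py .4955 .260 .045 30
```

```text
11.7667 [0.4945 0.2592 0.1294] [ 3.034   0.8122 -0.0055] [0.8663 0.4996] [ 0.0304 -0.0817  0.0877] 0.998933311939859
w7 [ 76.47656892 184.47807619] [  25  140  104   92 7298] [0.44682124 0.37407701 0.085     ]
w7 [255.1479318  206.48768551] [ 210  161   91   90 6334] [0.49488436 0.25879052 0.085     ]
t 11.8167 pos [0.4953 0.2593 0.1304] yaw 29.94220968029629 q [ 0.4379  0.1108  1.9365 -0.0001  1.0958  1.4862] F [-0.1084 -0.3974 -0.0767] w 1.0013996207703624
[0.4955, 0.26, 0.045, 30.0] shift [ 0.0013 -0.0009  0.1708] roll -0.00032105733168727506
```

T2 is aligned with the gripper. T3 is confirmed at (0.447,0.374).

Call:
servo_tool([
  {"hand": -1,"x": 0,"y": 0,"z": 0.07,"roll": 0},
  {"hand": -1,"x": 0,"y": 0,"z": 0.13,"roll": 0},
  {"hand": -1,"x": 0,"y": 0,"z": 0.17,"roll": 0},
  {"hand": -1,"x": 0,"y": 0,"z": 0.17,"roll": 0},
  {"hand": 1,"x": 0,"y": 0,"z": 0.17,"roll": 0},
  {"hand": 1,"x": 0,"y": 0,"z": 0.17,"roll": 0},
  {"hand": 1,"x": 0,"y": 0,"z": 0.17,"roll": 0},
  {"hand": 1,"x": 0,"y": 0,"z": 0.17,"roll": 0},
  {"hand": 1,"x": 0,"y": 0,"z": 0.17,"roll": 0},
  {"hand": 1,"x": 0,"y": 0,"z": 0.17,"roll": 0},
], grip_force=50)

```text
time: 12.65
tool_pos: [0.498, 0.2609, 0.0485]
tcp_rot: [-3.034, -0.812, -0.008]
wrist_force: [0.1, -0.6, 6.5]
width: 0.709
grip_force: 55.0
```

Call:
servo_tool([
  {"hand": 1,"x": 0,"y": 0,"z": -0.03,"roll": 0},
  {"hand": 1,"x": 0,"y": 0,"z": -0.07,"roll": 0},
  {"hand": 1,"x": 0,"y": 0,"z": -0.1,"roll": 0},
  {"hand": 1,"x": 0,"y": 0,"z": -0.12,"roll": 0},
  {"hand": 1,"x": 0,"y": 0,"z": -0.12,"roll": 0},
  {"hand": 1,"x": 0,"y": 0,"z": -0.12,"roll": 0},
  {"hand": 1,"x": 0,"y": 0,"z": -0.12,"roll": 0},
])

```text
time: 13.23
tool_pos: [0.495, 0.2596, 0.1049]
tcp_rot: [3.035, 0.812, -0.003]
wrist_force: [0.4, 0.3, -1.6]
width: 0.703
grip_force: 54.7
```

```bash
python3 heft.py
```

```text
13.7333 [0.496 0.26  0.106] 0.703773358241996 54.707377552986145 F [ 0.047 -0.103 -1.738] [0.443 0.475 0.53 ] tau [  0.002 -41.973 -34.111   0.      0.009  -0.   ] q [ 0.438  0.136  1.958 -0.     1.048  1.486]
```

Call:
servo_tool([
  {"hand": 1,"x": 0,"y": 0,"z": 0.05,"roll": 0},
  {"hand": 1,"x": 0,"y": 0,"z": 0.09,"roll": 0},
  {"hand": 1,"x": 0,"y": 0,"z": 0.108,"roll": 0},
  {"hand": 1,"x": 0,"y": 0,"z": 0.116,"roll": 0},
  {"hand": 1,"x": 0,"y": 0,"z": 0.117,"roll": 0},
  {"hand": 1,"x": 0,"y": 0,"z": 0.117,"roll": 0},
  {"hand": 1,"x": 0,"y": 0,"z": 0.117,"roll": 0},
])

```text
time: 14.32
tool_pos: [0.4955, 0.2599, 0.049]
tcp_rot: [3.035, 0.812, -0.002]
wrist_force: [-4.8, -1.2, 7.3]
width: 0.705
grip_force: 55.9
```

Call:
servo_tool([
  {"hand": 0.3,"x": 0,"y": 0,"z": 0,"roll": 0},
  {"hand": -0.5,"x": 0,"y": 0,"z": 0,"roll": 0},
  {"hand": -1,"x": 0,"y": 0,"z": 0,"roll": 0},
  {"hand": -1,"x": 0,"y": 0,"z": 0,"roll": 0},
  {"hand": -1,"x": 0,"y": 0,"z": 0,"roll": 0},
  {"hand": -1,"x": 0,"y": 0,"z": -0.06,"roll": 0},
  {"hand": -1,"x": 0,"y": 0,"z": -0.12,"roll": 0},
  {"hand": -1,"x": 0,"y": 0,"z": -0.18,"roll": 0},
  {"hand": -1,"x": 0,"y": 0,"z": -0.22,"roll": 0},
  {"hand": -1,"x": 0,"y": 0,"z": -0.22,"roll": 0},
])

```text
time: 15.15
tool_pos: [0.4996, 0.2617, 0.1634]
tcp_rot: [-3.033, -0.812, -0.016]
wrist_force: [0.3, 0.6, 0.8]
width: 1.001
grip_force: 0.0
```

Call:
servo_tool([
  {"hand": -1,"x": 0,"y": 0,"z": 0,"roll": 0},
  {"hand": -1,"x": 0,"y": 0,"z": 0,"roll": 0},
])

```text
time: 15.32
tool_pos: [0.4952, 0.2596, 0.1564]
tcp_rot: [3.035, 0.812, -0.002]
wrist_force: [-0.1, 0.5, -1.4]
width: 1.002
grip_force: 0.0
```

```bash
python3 look.py w8; python3 tins.py w8;  python3 go.py .447 .374 .13 30
```

```text
15.3167 [0.4952 0.2596 0.1564] [ 3.0346  0.8119 -0.0021] [0.8664 0.4993] [-0.0851  0.4502 -1.4312] 1.0023297409589622
w8 [ 97.01525424 177.44067797] [  51  139   96   81 5900] [0.44737295 0.37341117 0.085     ]
w8 [254.41164778 198.38560922] [ 214  158   82   81 5031] [0.49387094 0.25884762 0.085     ]
t 15.3667 pos [0.4946 0.2594 0.1556] yaw 29.955540394530843 q [0.4383 0.0877 1.9124 0.     1.1445 1.4863] F [ 0.2541 -0.0656 -0.5422] w 1.0032319526956621
[0.447, 0.374, 0.13, 30.0] shift [ 0.0321 -0.2462  0.0512] roll -0.0002469978081619849
```

Call:
servo_tool([
  {"hand": -1,"x": 0.01,"y": -0.06,"z": 0,"roll": 0},
  {"hand": -1,"x": 0.02,"y": -0.12,"z": 0,"roll": 0},
  {"hand": -1,"x": 0.03,"y": -0.18,"z": 0,"roll": 0},
  {"hand": -1,"x": 0.032,"y": -0.246,"z": 0,"roll": 0},
  {"hand": -1,"x": 0.032,"y": -0.246,"z": 0.02,"roll": 0},
  {"hand": -1,"x": 0.032,"y": -0.246,"z": 0.05,"roll": 0},
  {"hand": -1,"x": 0.032,"y": -0.246,"z": 0.05,"roll": 0},
  {"hand": -1,"x": 0.032,"y": -0.246,"z": 0.05,"roll": 0},
])

```text
time: 16.03
tool_pos: [0.4465, 0.3729, 0.1295]
tcp_rot: [3.032, 0.812, -0.008]
wrist_force: [0.5, -0.8, 0.5]
width: 1.002
grip_force: 0.0
```

```bash
python3 look.py w9; python3 tins.py w9;  python3 go.py .447 .374 .045 30
```

```text
16.0333 [0.4465 0.3729 0.1295] [ 3.0324  0.8116 -0.0084] [0.8663 0.4995] [ 0.536  -0.8116  0.4779] 1.0018456659183612
w9 [252.95451654 206.53085242] [ 208  160   90   92 6288] [0.44597926 0.37365745 0.085     ]
w9 [424.18275862 226.00764618] [ 375  183   99   88 6670] [0.49480517 0.2595088  0.085     ]
t 16.0833 pos [0.4475 0.3734 0.1308] yaw 29.93508223613386 q [ 0.6527  0.1554  1.8851 -0.0002  1.1044  1.7011] F [-1.0572 -0.4512 -0.1594] w 0.998288411836314
[0.447, 0.374, 0.045, 30.0] shift [ 0.0003 -0.0017  0.1716] roll -0.0003606542437007852
```

Call:
servo_tool([
  {"hand": -1,"x": 0,"y": 0,"z": 0.07,"roll": 0},
  {"hand": -1,"x": 0,"y": 0,"z": 0.13,"roll": 0},
  {"hand": -1,"x": 0,"y": 0,"z": 0.17,"roll": 0},
  {"hand": -1,"x": 0,"y": 0,"z": 0.17,"roll": 0},
  {"hand": 1,"x": 0,"y": 0,"z": 0.17,"roll": 0},
  {"hand": 1,"x": 0,"y": 0,"z": 0.17,"roll": 0},
  {"hand": 1,"x": 0,"y": 0,"z": 0.17,"roll": 0},
  {"hand": 1,"x": 0,"y": 0,"z": 0.17,"roll": 0},
  {"hand": 1,"x": 0,"y": 0,"z": 0.17,"roll": 0},
  {"hand": 1,"x": 0,"y": 0,"z": 0.17,"roll": 0},
], grip_force=60)

```text
time: 16.92
tool_pos: [0.4502, 0.376, 0.05]
tcp_rot: [-3.033, -0.812, -0.008]
wrist_force: [0.6, 2.0, 5.9]
width: 0.7
grip_force: 66.9
```

Call:
servo_tool([
  {"hand": 1,"x": 0,"y": 0,"z": -0.03,"roll": 0},
  {"hand": 1,"x": 0,"y": 0,"z": -0.07,"roll": 0},
  {"hand": 1,"x": 0,"y": 0,"z": -0.1,"roll": 0},
  {"hand": 1,"x": 0,"y": 0,"z": -0.12,"roll": 0},
  {"hand": 1,"x": 0,"y": 0,"z": -0.12,"roll": 0},
  {"hand": 1,"x": 0,"y": 0,"z": -0.12,"roll": 0},
  {"hand": 1,"x": 0,"y": 0,"z": -0.12,"roll": 0},
])

```text
time: 17.5
tool_pos: [0.4471, 0.3736, 0.1058]
tcp_rot: [3.034, 0.812, -0.004]
wrist_force: [-0.3, -0.3, -7.2]
width: 0.701
grip_force: 67.5
```

```bash
python3 heft.py
```

```text
18.0 [0.448 0.374 0.107] 0.6989241091216265 67.47995853424072 F [ 0.005  0.114 -5.964] [0.612 0.325 0.452] tau [  0.    -47.154 -36.475   0.005   0.034  -0.   ] q [ 0.653  0.179  1.905 -0.     1.058  1.701]
```

Tin T3 weighs about 0.6 kg, against 0.2 kg for each of the others. I raise it so its underside is 20 cm up.

Call:
servo_tool([
  {"hand": 1,"x": 0,"y": 0,"z": -0.05,"roll": 0},
  {"hand": 1,"x": 0,"y": 0,"z": -0.1,"roll": 0},
  {"hand": 1,"x": 0,"y": 0,"z": -0.15,"roll": 0},
  {"hand": 1,"x": 0,"y": 0,"z": -0.2,"roll": 0},
  {"hand": 1,"x": 0,"y": 0,"z": -0.25,"roll": 0},
  {"hand": 1,"x": 0,"y": 0,"z": -0.275,"roll": 0},
  {"hand": 1,"x": 0,"y": 0,"z": -0.284,"roll": 0},
  {"hand": 1,"x": 0,"y": 0,"z": -0.284,"roll": 0},
  {"hand": 1,"x": 0,"y": 0,"z": -0.284,"roll": 0},
  {"hand": 1,"x": 0,"y": 0,"z": -0.284,"roll": 0},
])

```text
time: 18.83
tool_pos: [0.4471, 0.3736, 0.2468]
tcp_rot: [3.033, 0.812, -0.006]
wrist_force: [-0.3, -0.4, -6.7]
width: 0.703
grip_force: 68.2
```

Call:
servo_tool([
  {"hand": 1,"x": 0,"y": 0,"z": 0,"roll": 0},
  {"hand": 1,"x": 0,"y": 0,"z": 0,"roll": 0},
  {"hand": 1,"x": 0,"y": 0,"z": 0,"roll": 0},
  {"hand": 1,"x": 0,"y": 0,"z": 0,"roll": 0},
  {"hand": 1,"x": 0,"y": 0,"z": 0,"roll": 0},
  {"hand": 1,"x": 0,"y": 0,"z": 0,"roll": 0},
])

```text
time: 19.33
tool_pos: [0.4483, 0.3745, 0.2493]
tcp_rot: [3.035, 0.812, -0.0]
wrist_force: [-0.2, 0.2, -5.7]
width: 0.703
grip_force: 68.2
```

```bash
python3 heft.py
python3 - <<'E'
from h import *
i=read_camera("scene")[:,:,::-1];t=read_camera("top")[:,:,::-1]
cv2.imwrite("pics/fin.png",np.vstack([cv2.resize(i[120:300,120:420],(500,300),interpolation=2),cv2.resize(t[90:270,150:450],(500,300),interpolation=2)]))
E
```

```text
19.8333 [0.448 0.374 0.249] 0.6987533643793431 68.17544102668762 F [-0.281 -0.087 -5.963] [0.359 0.473 0.224] tau [ -0.    -44.704 -40.531   0.006   0.024  -0.   ] q [ 0.653  0.07   1.755 -0.     1.316  1.701]
```

View pics/fin.png

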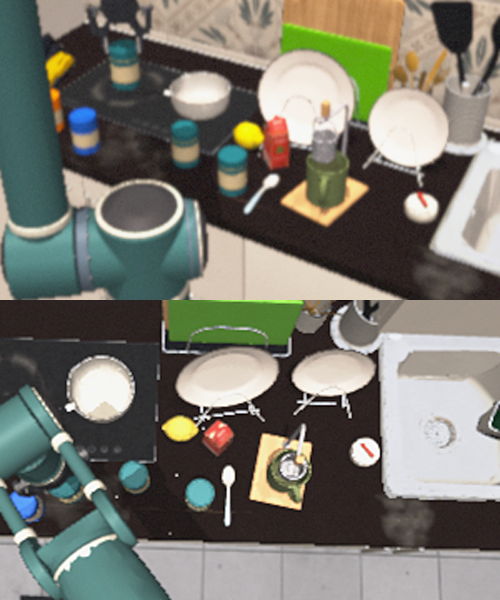

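The picture shows the infuser hanging over the mug at (325,135), two tins standing at (184,145) and (232,170), and the third held upright at (125,65). I'm handing the job in.

```bash
python3 -c "
from workcell import ticket
print(ticket.finish_job())"
```

```text
the job is handed in; nothing more can be done
None
```

The job is handed in: the infuser hangs on the hook over the mug, and the heaviest tin (the left-most, about 0.6 kg against about 0.2 kg for each of the others) is held upright about 20 cm up, with the other two standing back in their places.

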